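# Key the locking collar onto the filter cell and hold it home

## Task

Press the dock's spring ejector slide right to its stop to push the knurled locking collar out of the covered dock, then set the collar upright over the filter cell's post and turn it, pressing lightly, until its hidden keyways drop over the post's pins. Push it fully home against the spring ring and finish still holding it pressed down there, without letting go. Leave the petri dish, timer, sample jar and vial where they stand.

Things in the scene. Friction and masses are not known exactly. Their poses are not given: they have to be found in the camera images.
- dock_mouth (a point): Fixed aluminium dock: housing 90 mm long, 65 wide, 48 high, open in front; 4 mm floor plate, 78 wide, runs on 66 mm before the mouth as an apron (end lip 4 mm high). Point: on the floor plate (4 mm over the worktop), mid mouth, below the roof's front edge. x points into the housing (parts come out along -x), z up. A 12 mm slot runs along the roof's middle for the ejector stem.
- ejector_tab (a point): Black thumb tab of the ejector, 10 mm thick (x), 26 wide (y), from 52 to 72 mm above the worktop, above the dock's roof. Point: middle of its rear face, the face to be pushed along the dock's -x; axes as the dock's.
- ejector (a joint): Travel of the ejector slide in m: 0 at rest, 0.055 at its stop, with the collar then out on the apron, its middle about 26 mm in front of the mouth. The spring takes 2 N at the start, 5.3 N at the stop, and returns the slide when let go.
- collar_mid (a point): Knurled steel collar, a ring 48 mm across, 36 tall, bore 33, about 120 g, right way up. Point: on its axis, half-way up; z up. Starts in the dock under the roof, 27 mm behind the mouth. Four keyways a quarter turn apart, 11 mm wide, 13 deep, are cut in the bore from the underside and cannot be seen from outside or above.
- cell_home (a point): Filter cell fixed on the worktop: foot 76 mm across, body 56 across with a flat shoulder 40 mm above the worktop, and an upright post 30 mm across with tapered nose, top at 69 mm; the collar slips over it with 1.5 mm to spare all round. Point: on the axis, where the collar's middle is when fully home on the shoulder, 58 mm above the worktop; z up.
- pin_level (a point): On the post's axis, 50 mm above the worktop, level with the tops of four 4.4 mm round pins, a quarter turn apart, that stick out 4 mm from the post. The collar's underside rests on them, 10 mm above home, until the keyways stand over the pins (within 0.15 rad). The pins' bearing differs each time and does not follow from this pose; a quarter turn finds it.
- spring_ring (a joint): Depth of the spring ring round the foot of the post, in m: 0 when free, 4 mm proud of the shoulder; 0.004 with the collar fully home. It pushes the collar up with 4 N at first touch and 8 N at home, so the collar stays home only while pushed.
- petri_dish: Bystander: glass petri dish, 64 mm across, 18 mm tall; its origin is the middle of its underside. Leave it alone.
- timer: Bystander: white lab timer, 64 x 64 x 20 mm; its origin is the middle of its underside. Leave it alone.
- sample_jar: Bystander: clear sample jar with white screw cap, 33 mm across, 55 mm tall; its origin is the middle of its underside. Leave it alone.
- vial: Bystander: glass vial with white screw cap, 29 mm across, 98 mm tall; its origin is the middle of its underside. Leave it alone.
Things that resemble listed ones, but are neither listed nor needed, are in the scene too. Leave any yellow look-alike of the part that bears dock_mouth alone.

How it is judged:
On the way, in this order (a step that is already met when the one before it is completed fails the run):
1. the ejector slide is pressed to within 4 mm of its stop and the collar is out on the apron (its middle more than 18 mm in front of the mouth) (value of joint ejector above 0.051 m and x of collar_mid in the frame of dock_mouth below -0.018 m), for 0.1 s.
2. the collar is upright over the filter cell's post, its bore round the post (z of collar_mid in the frame of cell_home below 0.022 m and horizontal distance between collar_mid and cell_home below 0.004 m and angle between collar_mid's own z axis and vertical below 0.12 rad), for 0.05 s.
3. the collar is keyed over the pins and pushed home against the spring ring (value of joint spring_ring above 0.003 m and z of collar_mid in the frame of cell_home below 0.0015 m and horizontal distance between collar_mid and cell_home below 0.003 m and angle between collar_mid's own z axis and vertical below 0.08 rad), for 0.2 s.
At the end, for the whole second after the job is handed in: The collar is on the filter cell's post, over the pins, within 1.5 mm of fully home (spring ring pressed down more than 3 of its 4 mm), upright within 0.08 rad and centred within 3 mm, at rest, and the gripper still holds and presses it (more than 3 N between fingers and collar) (all of step 3 and contact force between the fingers and collar above 3 N and linear speed of collar below 0.01 m/s); the arm keeps its last pose, push and grip.
It fails at once if the petri dish is moved more than 30 mm (distance of petri_dish from where it was at the start of the episode above 0.03 m).
It fails at once if the timer is moved more than 30 mm (distance of timer from where it was at the start of the episode above 0.03 m).
It fails at once if the sample jar is moved more than 30 mm (distance of sample_jar from where it was at the start of the episode above 0.03 m).
It fails at once if the vial is moved more than 30 mm (distance of vial from where it was at the start of the episode above 0.03 m).
It also fails if it takes over 64 s, if anything falls off the work surface, if the arm or the gripper's body presses on something with over 40 N, if the wrist force passes 120 N, or if a joint passes its speed limit or range.

## Robot

A 7-joint arm with a two-finger parallel gripper is mounted at the origin on a cart in front of the work surface, level with it; the furniture and walls round the work are solid. World frame = base frame: x ahead of the robot, y to its left, z up, the work surface at z = 0. Lengths are in m, angles in rad, forces in N, time in s.
With the tool pointing down it reaches from about 0.4 to 0.875 m from the base axis. Payload 6.5 kg.
Tool frame: the origin (TCP) lies on the centre line of the jaws, within the pads' length; the fingertips stand 22 mm ahead of it and the grasp point (between the pads) lies 3 mm ahead of it; z points along the fingers, y is the line along which they close (so a half turn about z gives the same grasp; the last joint's range is limited). The gripper opens to 85 mm and grips with 20 to 120 N. Pads are 22 mm wide; open, the fingers measure 114 mm over their backs; the gripper's body (76 mm by 85 mm) begins 54 mm behind the grasp point. The pads swing forward as they close: fully open they stand 13 mm farther back than shut.
Start: joints at [1.118, 0.536, -0.004, 1.538, 0.003, 1.067, -0.071], TCP at [0.245, -0.602, 0.253] pointing down, gripper open.
Joint ranges: [-2.7, 2.7], [-0.37, 2.16], [-1.27, 1.26], [0.24, 2.4], [-1.31, 4.45], [0.19, 1.91], [-2.76, 2.76]. Speed limits (rad/s): [2.39, 2.39, 3.14, 3.14, 3.14, 3.14, 3.14].

## Interface

Orientations are given as a 3x3 rotation matrix whose columns are the frame's x, y, z axes.
In Python, from rig import ctrl gives the robot as it stands.
- The arm moves only by the shell command python3 -m handwheel 'ROWS'. ROWS is JSON, one flat list of numbers, 7 for each row, row after row: the closure, from 0 (fully open) to 1 (shut), then the shift along the tool's x, y, z as a fraction of full scale, then the turn, a rotation vector about the tool's x, y, z as a fraction of full scale. A call has 1 to 20 rows; each row shifts and turns the commanded pose from where the row before left it, along the tool's axes as they then stand; what a row does not reach is not made up. Full scale, the value 1, is 75 mm for a shift and 180 degrees for a turn. A row lasts 1/12 s, in which the tool goes at most 41.7 mm and 7.16 degrees, less where a joint would pass 70% of its speed; a pose out of reach is approached as far as the arm can. A call with a number of a shift or a turn outside -1 to 1 is refused whole. A call with a gripper value outside its range is refused whole. The fingers move at their own pace and stop on an object; the grip force is fixed at half the most. Time passes only in rows, so rows that do not move let the fingers close. It gives the time, the measured TCP pose, the force, the opening and the grip force at its end, in the units of the state.
- ctrl.get_obs(): the state, without advancing time (a new reading comes with each control period).
- ctrl.grab_frame(name): name is "side" or "top"; returns (picture, depth): 420x560x3 uint8, red, green, blue; 420x560 float32, m along the optical axis (not along the pixel's ray), 0 where there is no reading.
- ctrl.camera_params(name): a dict with "vfov" (degrees; the focal length in pixels is half the picture's height over the tangent of half this angle, whatever the lens; pixels are square), "cx", "cy" (the principal point, pixels), "distortion" ([k1, k2, p1, p2, k3] as OpenCV has them; the pictures are not rectified), "view" (4x4, takes a point from world to camera coordinates). Camera axes: x right, y down, z forward; pixel columns grow to the right and rows downward; lengths in m; the calibration is good to about 2 mm. A picture is of the moment at which its call begins. camera_params takes no time and is no camera call.
- ctrl.sign_off(): hands the job in; it is judged then, once.
Trained networks look in the newest picture that a camera, given by its name, has taken for a name from the list of things; names that differ only in an ending like _2 or _b are one class to them, and where a whole thing is asked for, a point or a joint stands for the part that bears it (a point fixed in the world has none). Each returns a list of dicts, best first, with "conf" (0 to 1); they miss things now and then, are a little off and sometimes report something else, mostly with a low value. They report only what shows in the picture. A call takes as long as a camera call. They do not tell look-alikes from the thing itself.
- ctrl.find_in(camera, query): "rect" ([left, top, width, height] in pixels, round what is visible of it).
- ctrl.spot_point(camera, query): "position" ([column, row] in pixels: a listed point, or the origin of a listed thing).
The state is a dict: "time": time; "q": joint angles; "qd": joint speeds; "joint_efforts": joint torques, N m; "ee_pos": TCP position; "ee_rot": TCP orientation; "contact_force": force on the tool from outside, world axes, zero at the start; "wrist_torque": the same for the moment, N m; "width": finger opening in m; "gripper_force": force on a finger pad.
Only numpy, scipy, OpenCV 4.12 (cv2) and the standard library are available. Lean on these libraries where they do the work, as an engineer would, in place of code of your own. Each camera call takes 0.05 s, during which the arm holds its last target. There are 200 camera calls.

## Working session

There is one attempt and no reset: what is moved stays moved. The work goes in short steps, Python scripts to look and compute and a shell command to move; the robot and the scene stay as the last step left them, time stands still between calls to the robot, and variables do not carry over. Pictures are saved under pics/ and viewed, at most 10 in all, crops included, and the job is handed in when it is done.

```bash
mkdir -p pics
cat > h.py <<'E'
import numpy as np, cv2
from rig import ctrl
def K(n):
    p=ctrl.camera_params(n); f=210/np.tan(np.radians(p["vfov"])/2)
    return np.array([[f,0,p["cx"]],[0,f,p["cy"]],[0,0,1.]]),np.array(p["distortion"],float),np.array(p["view"],float)
def ray(n,uv):
    k,d,V=K(n); a=cv2.undistortPoints(np.array([[uv]],float),k,d)[0,0]
    R=V[:3,:3]; return -R.T@V[:3,3], R.T@np.array([a[0],a[1],1.])
def atz(n,uv,z):
    o,r=ray(n,uv); return o+r*(z-o[2])/r[2]
def atd(n,uv,D):
    o,r=ray(n,uv); return o+r*D[int(uv[1]),int(uv[0])]
def proj(n,P):
    k,d,V=K(n); return cv2.projectPoints(np.array(P,float).reshape(-1,1,3),cv2.Rodrigues(V[:3,:3])[0],V[:3,3],k,d)[0][:,0]
def cloud(n,D):
    k,d,V=K(n); v,u=np.mgrid[:420,:560]
    a=cv2.undistortPoints(np.stack([u,v],-1).reshape(-1,1,2).astype(float),k,d)[:,0]
    C=np.c_[a,np.ones(len(a))]*D.reshape(-1,1)
    return ((C-V[:3,3])@V[:3,:3]).reshape(420,560,3)
E
python3 - <<'E'
from h import *
np.set_printoptions(precision=3,suppress=True)
for c in("top","side"):
    im,D=ctrl.grab_frame(c); np.save(c+"0.npy",D); np.save(c+"i0.npy",im); cv2.imwrite(f"pics/{c}0.png",im[...,::-1])
    print(c,ray(c,(280,210)))
    for q in("dock_mouth","ejector_tab","collar_mid","cell_home","pin_level"):
        for r in ctrl.spot_point(c,q)[:3]:
            uv=r["position"]; print(q,round(r["conf"],2),np.round(uv),atd(c,uv,D))
E
```

```text
top (array([0.237, 0.005, 1.436]), array([ 0.199, -0.005, -0.98 ]))
dock_mouth 0.77 [403. 186.] [ 0.573 -0.371 -0.002]
dock_mouth 0.56 [347. 212.] [ 0.496 -0.19   0.05 ]
ejector_tab 0.5 [404. 160.] [ 0.63  -0.364  0.071]
ejector_tab 0.47 [348. 184.] [ 0.583 -0.203  0.025]
collar_mid 0.61 [348. 205.] [ 0.517 -0.191  0.055]
cell_home 0.84 [210. 220.] [0.504 0.194 0.062]
pin_level 0.66 [207. 219.] [0.506 0.2   0.067]
side (array([ 0.22 , -0.357,  0.931]), array([ 0.293,  0.362, -0.885]))
dock_mouth 0.91 [326. 275.] [ 0.497 -0.191  0.005]
dock_mouth 0.72 [399. 307.] [ 0.574 -0.361  0.007]
ejector_tab 0.57 [426. 286.] [ 0.631 -0.369  0.072]
ejector_tab 0.47 [352. 255.] [ 0.557 -0.205  0.072]
collar_mid 0.47 [341. 271.] [ 0.517 -0.213  0.05 ]
collar_mid 0.41 [234. 160.] [0.509 0.191 0.066]
cell_home 0.87 [233. 163.] [0.503 0.189 0.061]
pin_level 0.66 [234. 158.] [0.512 0.197 0.07 ]
```

View pics/top0.png

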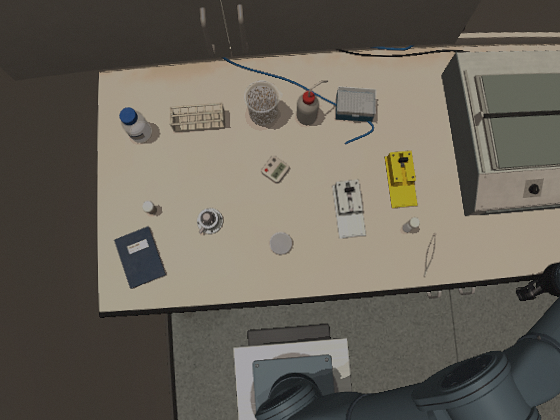

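View pics/side0.png

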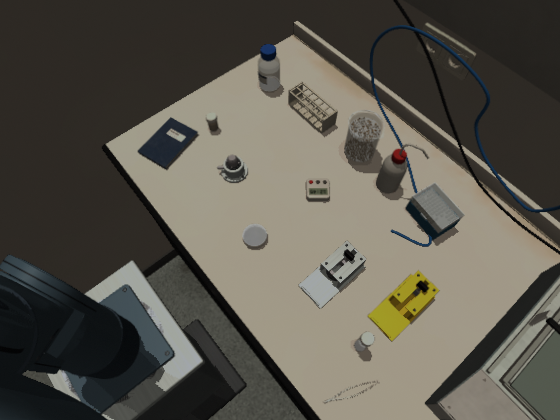

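The pictures show these candidates:
- **Dock:** the aluminium one is at top (348,195) and side (343,265). Its yellow look-alike is at top (402,175) and side (412,300), and I'll leave that alone.
- **Cell:** at top (209,220) and side (233,165).

Next I'll fit the dock and cell geometry and check it in a crop.

Run:
```python
from h import *
np.set_printoptions(precision=4,suppress=True)
crops=[]
for c in("top","side"):
    D=np.load(c+"0.npy"); im=np.load(c+"i0.npy"); P=cloud(c,D)
    m=lambda ctr,r,a,b:(np.hypot(P[...,0]-ctr[0],P[...,1]-ctr[1])<r)&(P[...,2]>a)&(P[...,2]<b)&(D>0)
    d=(0.545,-0.197)
    r=m(d,.09,.040,.056); print(c,"roof",r.sum(),P[r].mean(0),cv2.minAreaRect(P[r][:,:2].astype(np.float32)*1000))
    t=m(d,.09,.062,.085); print(" tab",t.sum(),P[t].mean(0),cv2.minAreaRect(P[t][:,:2].astype(np.float32)*1000))
    a=m((.49,-.19),.12,.0025,.010); print(" apron",a.sum(),P[a].mean(0),cv2.minAreaRect(P[a][:,:2].astype(np.float32)*1000))
    e=(.505,.194)
    for z0,z1 in((.034,.046),(.062,.075)):
        s=m(e,.06,z0,z1); print(" cell",z0,s.sum(),P[s].mean(0),cv2.minEnclosingCircle(P[s][:,:2].astype(np.float32)*1000))
    for q in("petri_dish","timer","sample_jar","vial"):
        for r in ctrl.spot_point(c,q)[:2]: print(q,round(r["conf"],2),np.round(r["position"]),atz(c,r["position"],0)[:2])
    u,v=(348,200) if c=="top" else (338,270)
    crops.append(cv2.resize(im[v-45:v+45,u-45:u+45,::-1],(390,390),interpolation=cv2.INTER_CUBIC))
cv2.imwrite("pics/crop.png",np.hstack(crops))
```

```text
top roof 562 [ 0.5419 -0.1981  0.0475] ((543.1272583007812, -199.07476806640625), (91.3471908569336, 63.56230163574219), 2.1540024280548096)
 tab 36 [ 0.5576 -0.1981  0.0709] ((558.3880004882812, -197.9481964111328), (11.219215393066406, 22.346784591674805), 7.56685733795166)
 apron 1230 [ 0.48   -0.1949  0.0047] ((489.90185546875, -189.10220336914062), (235.06900024414062, 236.7615203857422), 42.958736419677734)
 cell 0.034 171 [0.5099 0.2005 0.0408] ((507.2759704589844, 205.54466247558594), 32.19447326660156)
 cell 0.062 70 [0.5107 0.2013 0.0673] ((510.9407043457031, 202.05320739746094), 13.823899269104004)
petri_dish 0.78 [278. 244.] [0.4302 0.0107]
timer 0.86 [274. 170.] [0.6483 0.0051]
sample_jar 0.67 [150. 210.] [0.5594 0.3747]
vial 0.72 [406. 228.] [ 0.4468 -0.3635]
side roof 823 [ 0.5373 -0.2006  0.0482] ((539.2836303710938, -199.23696899414062), (90.6209716796875, 65.75592041015625), 1.6775691509246826)
 tab 59 [ 0.5532 -0.1994  0.0709] ((553.4877319335938, -198.7466278076172), (10.665670394897461, 25.635162353515625), 2.0960865020751953)
 apron 1488 [ 0.4753 -0.1963  0.0044] ((491.80084228515625, -187.8627166748047), (234.24154663085938, 232.7480010986328), 1.0149232149124146)
 cell 0.034 163 [0.5035 0.1941 0.0411] ((507.2525634765625, 202.05812072753906), 28.600444793701172)
 cell 0.062 71 [0.5068 0.1998 0.0673] ((508.2384338378906, 200.13096618652344), 14.818866729736328)
petri_dish 0.63 [254. 236.] [0.4272 0.0077]
petri_dish 0.54 [216. 127.] [0.5619 0.3683]
timer 0.56 [316. 194.] [ 0.6349 -0.0015]
sample_jar 0.43 [214. 128.] [0.5573 0.3697]
vial 0.68 [360. 345.] [ 0.4436 -0.3631]
```

View pics/crop.png

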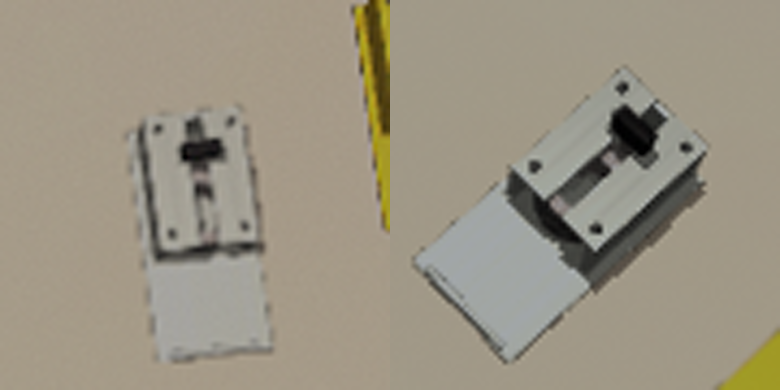

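The crop confirms the choice. It's the aluminium dock, with the black tab at crop (202,150) left and (632,130) right, and the collar shows dark in the mouth at (550,222) right. The yellow dock is only at the edge. Both cameras agree within 4 mm:
- **Dock:** yaw about +2°, mouth near (0.496,-0.201).
- **Tab:** rear face at x of about 0.561, y of about -0.198.
- **Cell:** axis near (0.5085,0.2005).

Now I'll get the start pose.

```bash
python3 - <<'E'
from h import *
o=ctrl.get_obs(); np.set_printoptions(precision=3,suppress=True)
print(o["time"],o["ee_pos"],o["ee_rot"],o["contact_force"],o["width"])
d=o["ee_rot"].T@(np.array([.60,-.198,.18])-o["ee_pos"]); print(d/.075) if 1 else 0
E
ls; python3 -m handwheel '[1,0,0,-0.2,0,0,0]'
```

```text
1.0 [ 0.245 -0.602  0.253] [[ 0.926  0.377 -0.   ]
 [ 0.377 -0.926 -0.   ]
 [-0.     0.    -1.   ]] [-0.326  0.311 -0.013] 0.08548178712675145
[ 6.413 -3.204  0.977]
h.py
pics
side0.npy
sidei0.npy
top0.npy
topi0.npy
time: 1.08
ee_pos: [0.2445, -0.6004, 0.2656]
ee_rot: [[0.926, 0.377, -0.002], [0.377, -0.926, 0.005], [-0.0, -0.005, -1.0]]
contact_force: [-0.1, 0.4, -0.3]
width: 0.0754
gripper_force: 0.0
```

```bash
python3 -m handwheel '[1,0.4,-0.2,0,0,0,0, 1,0.4,-0.2,0,0,0,0, 1,0.4,-0.2,0,0,0,0, 1,0.4,-0.2,0,0,0,0, 1,0.4,-0.2,0,0,0,0, 1,0.4,-0.2,0,0,0,0, 1,0.4,-0.2,0,0,0,0, 1,0.4,-0.2,0,0,0,0, 1,0.4,-0.2,0,0,0,0, 1,0.4,-0.2,0,0,0,0, 1,0.4,-0.2,0,0,0,0, 1,0.4,-0.2,0,0,0,0, 1,0.4,-0.2,0,0,0,0, 1,0.4,-0.2,0,0,0,0, 1,0.4,-0.2,0,0,0,0, 1,0.4,-0.2,0,0,0,0, 1,0,0,0.3,0,0,0.037, 1,0,0,0.3,0,0,0.037, 1,0,0,0.3,0,0,0.037, 1,0,0,0,0,0,0]'
```

```text
time: 2.75
ee_pos: [0.5965, -0.1975, 0.1963]
ee_rot: [[0.999, 0.035, -0.008], [0.035, -0.999, 0.002], [-0.008, -0.002, -1.0]]
contact_force: [-0.6, 0.5, -0.3]
width: -0.0001
gripper_force: 0.0
```

```bash
python3 -m handwheel '[1,0,0,0.4,0,0,0, 1,0,0,0.4,0,0,0, 1,0,0,0.4,0,0,0, 1,0,0,0.35,0,0,0, 1,0,0,0,0,0,0, 1,-0.1,0,0,0,0,0, 1,-0.1,0,0,0,0,0, 1,-0.05,0,0,0,0,0, 1,0,0,0,0,0,0]'
python3 - <<'E'
from h import *
im,D=ctrl.grab_frame("side"); cv2.imwrite("pics/s1.png",cv2.resize(im[200:320,270:430,::-1],(800,600)))
E
```

```text
time: 3.5
ee_pos: [0.5802, -0.2003, 0.0866]
ee_rot: [[0.999, 0.038, 0.002], [0.038, -0.999, -0.001], [0.002, 0.001, -1.0]]
contact_force: [-0.9, -0.5, 1.1]
width: 0.0001
gripper_force: 0.0
```

View pics/s1.png

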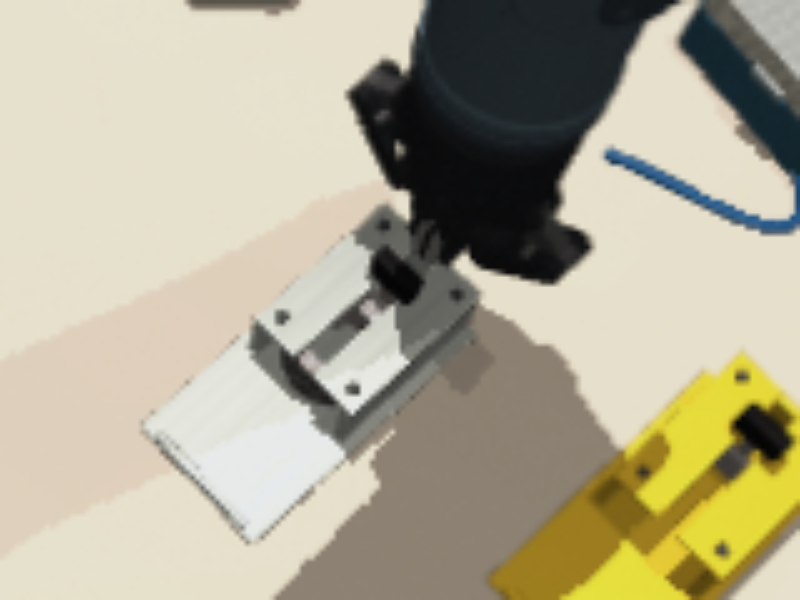

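The fingers stand directly behind the tab, at picture (430,245) against the tab's (397,275). I'll lower 5 mm and push.

```bash
python3 -m handwheel '[1,0,0,0.07,0,0,0, 1,-0.07,0,0,0,0,0, 1,-0.07,0,0,0,0,0, 1,-0.07,0,0,0,0,0, 1,-0.07,0,0,0,0,0, 1,-0.07,0,0,0,0,0, 1,-0.07,0,0,0,0,0, 1,-0.07,0,0,0,0,0, 1,-0.07,0,0,0,0,0, 1,0,0,0,0,0,0]'
```

```text
time: 4.38
ee_pos: [0.5376, -0.2006, 0.0794]
ee_rot: [[0.999, 0.038, -0.0], [0.038, -0.999, 0.001], [-0.0, -0.001, -1.0]]
contact_force: [4.6, 1.0, -3.2]
width: 0.0004
gripper_force: 2.0
```

```bash
python3 -m handwheel '[1,-0.06,0,0,0,0,0, 1,-0.06,0,0,0,0,0, 1,-0.06,0,0,0,0,0, 1,-0.06,0,0,0,0,0, 1,0,0,0,0,0,0, 1,0,0,0,0,0,0]';python3 -m handwheel '[1,-0.04,0,0,0,0,0, 1,0,0,0,0,0,0]'; python3 -m handwheel '[1,-0.04,0,0,0,0,0, 1,0,0,0,0,0,0]'
```

```text
time: 4.88
ee_pos: [0.5212, -0.2013, 0.0796]
ee_rot: [[0.999, 0.038, 0.001], [0.038, -0.999, 0.0], [0.001, -0.0, -1.0]]
contact_force: [4.9, 2.2, -2.1]
width: 0.0001
gripper_force: 2.5
time: 5.05
ee_pos: [0.5183, -0.2014, 0.0796]
ee_rot: [[0.999, 0.038, 0.002], [0.038, -0.999, 0.0], [0.002, -0.0, -1.0]]
contact_force: [4.7, 2.9, -2.4]
width: 0.0004
gripper_force: 2.6
time: 5.22
ee_pos: [0.517, -0.2015, 0.0799]
ee_rot: [[0.999, 0.039, 0.005], [0.039, -0.999, -0.0], [0.005, 0.001, -1.0]]
contact_force: [9.4, 2.2, -4.1]
width: -0.0003
gripper_force: 4.4
```

The force has jumped to 9.4 N, so the slide is at its stop. I'll hold a little and look.

```bash
python3 -m handwheel '[1,-0.03,0,0,0,0,0, 1,0,0,0,0,0,0, 1,0,0,0,0,0,0]'
python3 - <<'E'
from h import *
im,D=ctrl.grab_frame("side"); cv2.imwrite("pics/s2.png",cv2.resize(im[200:320,270:430,::-1],(800,600)))
for r in ctrl.spot_point("side","collar_mid")[:2]: print(r, atz("side",r["position"],.022))
E
```

```text
time: 5.47
ee_pos: [0.5168, -0.2016, 0.0802]
ee_rot: [[0.999, 0.039, 0.009], [0.039, -0.999, -0.001], [0.009, 0.001, -1.0]]
contact_force: [12.6, 2.1, -9.2]
width: 0.0001
gripper_force: 6.6
{'position': [323.7, 284.7], 'conf': 0.82} [ 0.4711395 -0.2076545  0.022    ]
```

View pics/s2.png

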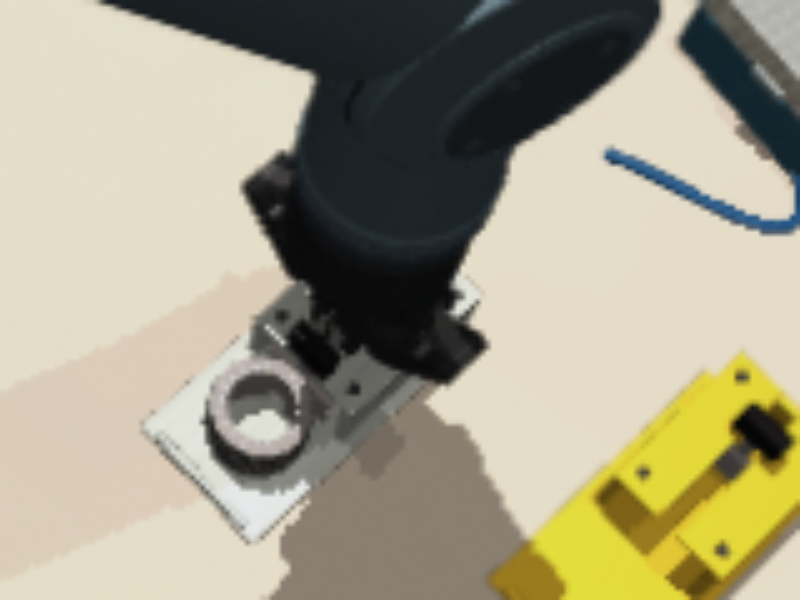

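The collar is out on the apron at picture (262,415). I'll let the slide return, rise, open the gripper and measure the collar.

```bash
python3 -m handwheel '[1,0.14,0,0,0,0,0, 1,0.14,0,0,0,0,0, 1,0.14,0,0,0,0,0, 1,0.14,0,0,0,0,0, 1,0.14,0,0,0,0,0, 1,0.14,0,0,0,0,0, 0.5,0.1,0,-0.3,0,0,0, 0,0.2,0,-0.4,0,0,0, 0,0.2,0,-0.4,0,0,0, 0,0.2,0,-0.2,0,0,0, 0,0,0,0,0,0,0]'
python3 - <<'E'
from h import *
np.set_printoptions(precision=4,suppress=True)
print(ctrl.get_obs()["q"])
for c in("top","side"):
    im,D=ctrl.grab_frame(c); P=cloud(c,D)
    s=(np.hypot(P[...,0]-.471,P[...,1]+.204)<.035)&(P[...,2]>.034)&(P[...,2]<.045)&(D>0)
    print(c,s.sum(),P[s].mean(0),cv2.minEnclosingCircle(P[s][:,:2].astype(np.float32)*1000))
    for r in ctrl.spot_point(c,"collar_mid")[:2]: print(r["conf"],r["position"],atz(c,r["position"],.022))
    if c=="side": cv2.imwrite("pics/s3.png",cv2.resize(im[200:320,270:430,::-1],(800,600)))
E
```

```text
time: 6.48
ee_pos: [0.6315, -0.1983, 0.1812]
ee_rot: [[0.999, 0.038, 0.007], [0.038, -0.999, -0.002], [0.007, 0.003, -1.0]]
contact_force: [0.2, -0.6, -0.2]
width: 0.0605
gripper_force: 0.0
[ 0.2816  0.6305 -0.0672  1.5653  0.0499  0.9401 -1.3342]
top 22 [ 0.4791 -0.1827  0.0391] ((477.04925537109375, -183.41741943359375), 14.677884101867676)
0.53 [348.9, 213.9] [ 0.4967 -0.1972  0.022 ]
0.38 [349.3, 219.7] [ 0.4799 -0.1966  0.022 ]
side 212 [ 0.4685 -0.2016  0.04  ] ((472.430419921875, -206.66583251953125), 31.84113311767578)
0.88 [323.0, 280.6] [ 0.4768 -0.1991  0.022 ]
```

View pics/s3.png

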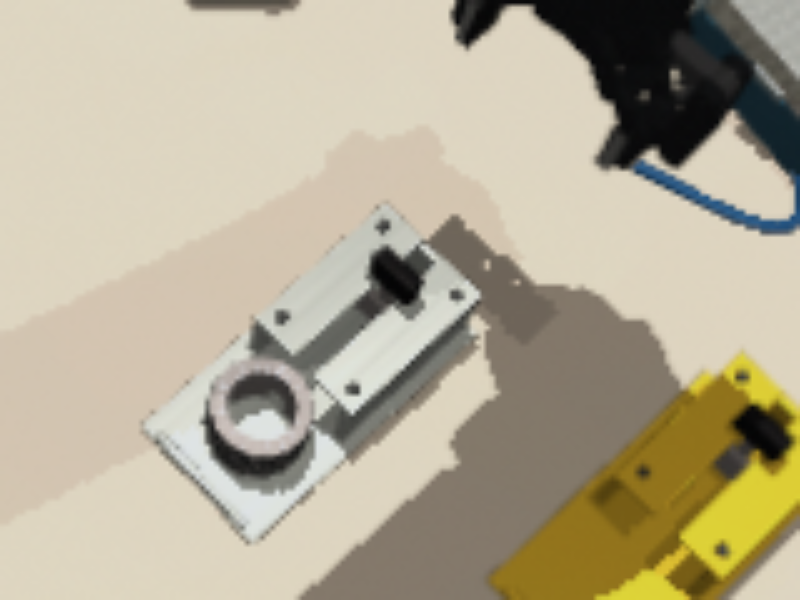

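The collar stands upright in front of the mouth, its top ring centred at picture (260,407), and the slide has returned. The estimate (0.470,-0.2015) fits the expected 26 mm ahead of the mouth.

```bash
python3 -m handwheel '[0,-0.36,-0.006,0,0,0,0, 0,-0.36,-0.006,0,0,0,0, 0,-0.36,-0.006,0,0,0,0, 0,-0.36,-0.006,0,0,0,0, 0,-0.36,-0.006,0,0,0,0, 0,-0.35,-0.006,0,0,0,0, 0,0,0,0.4,0,0,0, 0,0,0,0.4,0,0,0, 0,0,0,0,0,0,0, 0,0,0,0,0,0,0]'
python3 - <<'E'
from h import *
im,D=ctrl.grab_frame("side"); cv2.imwrite("pics/s4.png",cv2.resize(im[200:320,250:410,::-1],(800,600)))
E
```

```text
time: 7.52
ee_pos: [0.4639, -0.2005, 0.1153]
ee_rot: [[0.999, 0.038, -0.006], [0.038, -0.999, 0.002], [-0.006, -0.002, -1.0]]
contact_force: [0.1, -0.1, 0.7]
width: 0.0851
gripper_force: 0.0
```

View pics/s4.png

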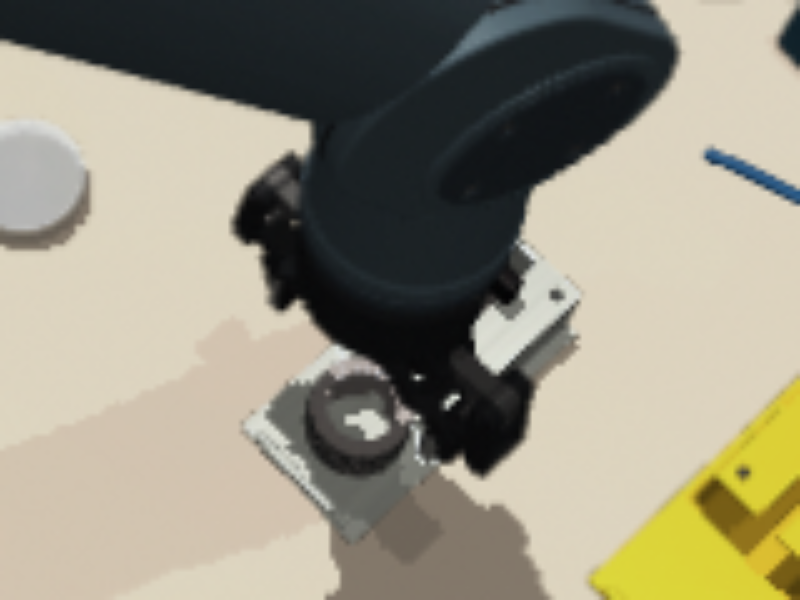

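The jaws straddle the collar at picture (357,420), so the TCP only needs about +6 mm in x. I'll correct that, descend and grip.

```bash
python3 -m handwheel '[0,0.08,0.015,0,0,0,0, 0,0,0,0.3,0,0,0, 0,0,0,0.3,0,0,0, 0,0,0,0.3,0,0,0, 0,0,0,0.2,0,0,0, 0,0,0,0,0,0,0]'
```

```text
time: 8.07
ee_pos: [0.4721, -0.2015, 0.033]
ee_rot: [[0.999, 0.039, -0.002], [0.039, -0.999, 0.001], [-0.002, -0.001, -1.0]]
contact_force: [-0.4, 0.4, 0.0]
width: 0.0851
gripper_force: 0.0
```

```bash
python3 -m handwheel '[1,-0.02,0,0.04,0,0,0, 1,0,0,0,0,0,0, 1,0,0,0,0,0,0, 1,0,0,0,0,0,0, 1,0,0,0,0,0,0, 1,0,0,0,0,0,0, 1,0,0,0,0,0,0, 1,0,0,0,0,0,0]'
```

```text
time: 8.73
ee_pos: [0.472, -0.2023, 0.033]
ee_rot: [[0.999, 0.038, 0.002], [0.038, -0.999, -0.001], [0.002, 0.001, -1.0]]
contact_force: [-2.0, 0.6, 8.5]
width: 0.0468
gripper_force: 61.0
```

```bash
python3 -m handwheel '[1,0,0,-0.2,0,0,0, 1,0,0,-0.3,0,0,0, 1,0,0,-0.4,0,0,0, 1,0,0,-0.4,0,0,0, 1,0,0,-0.4,0,0,0, 1,0,0,0,0,0,0]'; python3 -m handwheel '[1,0.05,-0.38,0,0,0,0, 1,0.05,-0.38,0,0,0,0, 1,0.05,-0.38,0,0,0,0, 1,0.05,-0.38,0,0,0,0, 1,0.05,-0.38,0,0,0,0, 1,0.05,-0.38,0,0,0,0, 1,0.05,-0.38,0,0,0,0, 1,0.05,-0.38,0,0,0,0, 1,0.05,-0.38,0,0,0,0, 1,0.05,-0.38,0,0,0,0, 1,0.05,-0.38,0,0,0,0, 1,0.05,-0.38,0,0,0,0, 1,0.05,-0.38,0,0,0,0, 1,0.05,-0.38,0,0,0,0, 1,0,0,0,0,0,0, 1,0,0,0,0,0,0, 1,0,0,0,0,0,0]'
python3 - <<'E'
from h import *
np.set_printoptions(precision=4,suppress=True)
o=ctrl.get_obs();print(o["q"],o["ee_pos"])
for c in("top","side"):
    im,D=ctrl.grab_frame(c); np.save(c+"1.npy",D); np.save(c+"i1.npy",im)
    for r in ctrl.spot_point(c,"collar_mid")[:2]: print(c,r["conf"],r["position"],atz(c,r["position"],o["ee_pos"][2]-.011))
u,v=np.round(proj("side",[o["ee_pos"]])[0]).astype(int);print(u,v)
cv2.imwrite("pics/s5.png",cv2.resize(im[max(v-50,0):v+70,max(u-80,0):u+80,::-1],(800,600)))
E
```

```text
time: 9.23
ee_pos: [0.4745, -0.2034, 0.165]
ee_rot: [[0.999, 0.038, 0.01], [0.038, -0.999, -0.004], [0.01, 0.004, -1.0]]
contact_force: [1.3, -0.9, -0.6]
width: 0.0466
gripper_force: 62.1
time: 10.65
ee_pos: [0.5081, 0.198, 0.1587]
ee_rot: [[0.999, 0.038, -0.0], [0.038, -0.999, -0.001], [-0.0, 0.001, -1.0]]
contact_force: [0.4, -0.2, -1.1]
width: 0.0467
gripper_force: 62.1
[-0.3364  0.491  -0.1517  1.886   0.1032  0.7726 -2.0774] [0.5081 0.198  0.1587]
228 137
```

View pics/s5.png

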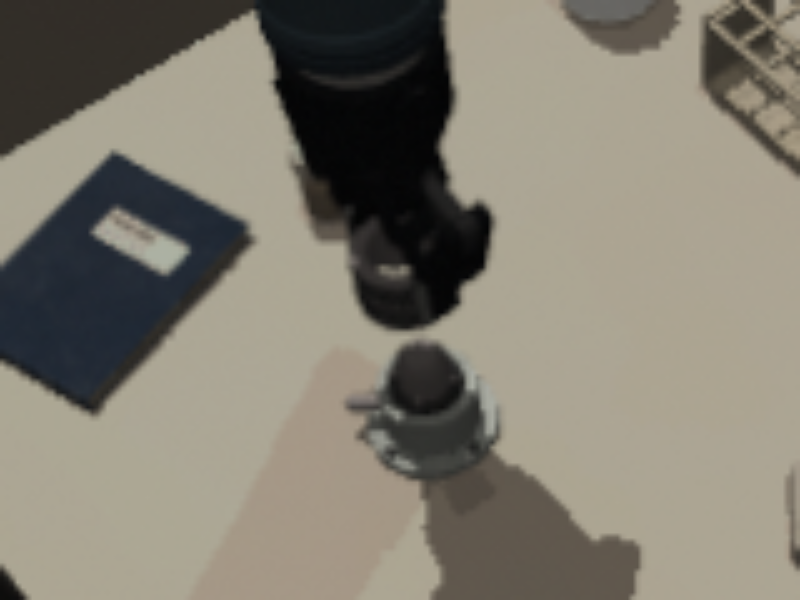

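The collar is in the jaws at picture (395,285), above the cell post at (425,380). I'll fit circles of known radius to the cell and the held collar in both cameras to get their relative offset.

Run:
```python
from h import *
from scipy.optimize import least_squares
np.set_printoptions(precision=4,suppress=True)
def fit(P,D,ctr,rad,a,b,R):
    s=(abs(np.hypot(P[...,0]-ctr[0],P[...,1]-ctr[1])-R)<rad)&(P[...,2]>a)&(P[...,2]<b)&(D>0)
    Q=P[s]; 
    if len(Q)<8: return len(Q),None
    r=least_squares(lambda c:np.hypot(Q[:,0]-c[0],Q[:,1]-c[1])-R,ctr,loss="soft_l1",f_scale=.001)
    return len(Q),r.x,np.sqrt(np.mean(r.fun**2))
for c in("top","side"):
    D=np.load(c+"0.npy");P=cloud(c,D); g=(.5096,.2011)
    print(c,"body",fit(P,D,g,.006,.012,.036,.028),"post",fit(P,D,g,.004,.044,.058,.015))
    s=(np.hypot(P[...,0]-g[0],P[...,1]-g[1])<.05)&(P[...,2]>.0625)&(P[...,2]<.08); print(" nose top",s.sum(),P[s].mean(0),P[s][:,2].max())
    s=(np.hypot(P[...,0]-g[0],P[...,1]-g[1])<.05)&(P[...,2]>.037)&(P[...,2]<.043); print(" shoulder",s.sum(),cv2.fitEllipse(cv2.convexHull(P[s][:,:2].astype(np.float32)*1000)))
    D=np.load(c+"1.npy");P=cloud(c,D)
    print(" collar",fit(P,D,(.508,.198),.006,.131,.165,.024))
```

```text
top body (68, array([0.5112, 0.2025]), np.float64(0.0029295584658538473)) post (37, array([0.5116, 0.2008]), np.float64(0.0021341236167235255))
 nose top 70 [0.5106 0.2014 0.0675] 0.07606868628463534
 shoulder 113 ((512.3262939453125, 201.8509521484375), (51.19026565551758, 55.83467102050781), 154.6637420654297)
 collar (0, None)
side body (107, array([0.5086, 0.2032]), np.float64(0.001196115174600471)) post (50, array([0.5095, 0.2024]), np.float64(0.002014764615818753))
 nose top 70 [0.5069 0.1999 0.0674] 0.07274862183430283
 shoulder 107 ((507.7798767089844, 202.34112548828125), (53.950565338134766, 55.90739059448242), 16.46040153503418)
 collar (125, array([0.5063, 0.1966]), np.float64(0.0022960513900370815))
```

```bash
python3 -m handwheel '[1,0.036,-0.066,0,0,0,0, 1,0,0,0.3,0,0,0, 1,0,0,0.3,0,0,0, 1,0,0,0.14,0,0,0, 1,0,0,0,0,0,0, 1,0,0,0,0,0,0]'
python3 - <<'E'
from h import *
from scipy.optimize import least_squares
np.set_printoptions(precision=4,suppress=True)
o=ctrl.get_obs();print(o["ee_pos"])
im,D=ctrl.grab_frame("side");P=cloud("side",D);z=o["ee_pos"][2]
for R,a,b,g in((.024,z-.028,z+.006,(.509,.2)),(.028,.012,.036,(.509,.2025))):
    d=np.hypot(P[...,0]-g[0],P[...,1]-g[1])
    Q=P[(abs(d-R)<.006)&(P[...,2]>a)&(P[...,2]<b)&(D>0)]
    r=least_squares(lambda c:np.hypot(Q[:,0]-c[0],Q[:,1]-c[1])-R,g,loss="soft_l1",f_scale=.001);print(len(Q),r.x)
cv2.imwrite("pics/s6.png",cv2.resize(im[120:210,175:295,::-1],(800,600),interpolation=cv2.INTER_CUBIC))
E
```

```text
time: 11.35
ee_pos: [0.5106, 0.2037, 0.1032]
ee_rot: [[0.999, 0.038, -0.001], [0.038, -0.999, -0.0], [-0.001, 0.0, -1.0]]
contact_force: [-0.3, -0.4, -1.3]
width: 0.0467
gripper_force: 62.1
[0.5106 0.2037 0.1032]
144 [0.5098 0.199 ]
107 [0.5085 0.2031]
```

View pics/s6.png

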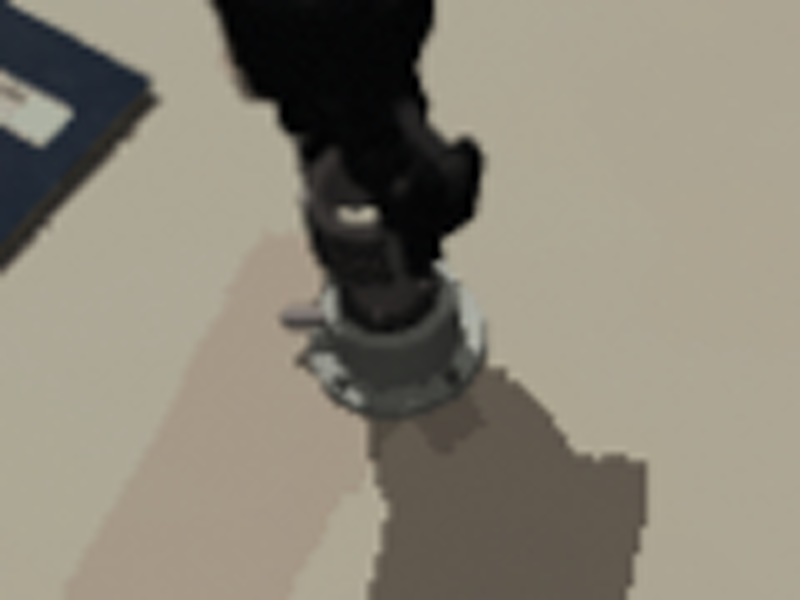

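The collar sits just above the post in line with it, at picture (360,240) over the shoulder at (390,310). I'll feel my way down in small steps.

```bash
for i in 1; do python3 -m handwheel '[1,0,0,0.05,0,0,0, 1,0,0,0.05,0,0,0, 1,0,0,0,0,0,0]'; python3 -m handwheel '[1,0,0,0.04,0,0,0, 1,0,0,0,0,0,0]'; python3 -m handwheel '[1,0,0,0.04,0,0,0, 1,0,0,0,0,0,0]';  done | grep -E "pos|force"
```

```text
ee_pos: [0.5107, 0.2038, 0.0957]
contact_force: [0.3, -0.9, -1.4]
gripper_force: 62.1
ee_pos: [0.5106, 0.2038, 0.0925]
contact_force: [-0.5, 0.1, -1.4]
gripper_force: 62.1
ee_pos: [0.5106, 0.2037, 0.0894]
contact_force: [0.4, -0.9, -2.2]
gripper_force: 62.2
```

```bash
{ python3 -m handwheel '[1,0,0,0.04,0,0,0, 1,0,0,0,0,0,0]'; python3 -m handwheel '[1,0,0,0.04,0,0,0, 1,0,0,0,0,0,0]'; python3 -m handwheel '[1,0,0,0.03,0,0,0, 1,0,0,0,0,0,0]';  } | grep -E "pos|t_force"
```

```text
ee_pos: [0.5106, 0.2036, 0.0863]
contact_force: [0.0, -1.0, -1.9]
ee_pos: [0.5107, 0.2036, 0.0833]
contact_force: [1.8, -0.4, -1.5]
ee_pos: [0.5108, 0.2037, 0.0812]
contact_force: [1.0, -0.9, -2.5]
```

```bash
{ python3 -m handwheel '[1,0,0,0.025,0,0,0, 1,0,0,0,0,0,0]'; python3 -m handwheel '[1,0,0,0.02,0,0,0, 1,0,0,0,0,0,0]';  } | grep -E "pos|t_force"
```

```text
ee_pos: [0.5108, 0.2037, 0.0794]
contact_force: [1.0, -0.7, -2.3]
ee_pos: [0.5109, 0.2037, 0.0786]
contact_force: [-0.0, -2.4, 5.9]
```

The collar rests on the pins with about 8 N. Now I'll turn it, with yaw positive where the last joint has room.

```bash
for k in 1; do python3 -m handwheel '[1,0,0,0,0,0,-0.025, 1,0,0,0,0,0,-0.025, 1,0,0,0,0,0,-0.025, 1,0,0,0,0,0,0]'; python3 -m handwheel '[1,0,0,0,0,0,-0.025, 1,0,0,0,0,0,-0.025, 1,0,0,0,0,0,0]'; done | grep -E "pos|t_force|rot"
```

```text
ee_pos: [0.5109, 0.2039, 0.0785]
ee_rot: [[0.962, 0.273, 0.0], [0.273, -0.962, 0.0], [0.0, -0.0, -1.0]]
contact_force: [-0.0, -0.8, 3.1]
ee_pos: [0.5105, 0.2039, 0.078]
ee_rot: [[0.908, 0.418, -0.0], [0.418, -0.908, 0.0], [-0.0, -0.0, -1.0]]
contact_force: [-0.2, -1.1, -0.9]
```

```bash
for k in 1; do python3 -m handwheel '[1,0,0,0.025,0,0,0, 1,0,0,0,0,0,0]'; python3 -m handwheel '[1,0,0,0.01,0,0,-0.025, 1,0,0,0,0,0,-0.025, 1,0,0,0,0,0,0]'; done | grep -E "pos|t_force|rot"
```

```text
ee_pos: [0.5109, 0.2036, 0.076]
ee_rot: [[0.91, 0.415, 0.0], [0.415, -0.91, -0.0], [0.0, 0.0, -1.0]]
contact_force: [1.6, -0.9, -2.7]
ee_pos: [0.5105, 0.2039, 0.0753]
ee_rot: [[0.832, 0.555, -0.001], [0.555, -0.832, 0.0], [-0.0, -0.0, -1.0]]
contact_force: [-0.0, 0.2, -0.5]
```

It dropped in, now at 0.075 without force, so the keyways are over the pins. I'll back off a few degrees to centre the key and then push down.

```bash
python3 -c "
from h import *;print(ctrl.get_obs()['wrist_torque'])"; for k in 1; do python3 -m handwheel '[1,0,0,0.01,0,0,0.025, 1,0,0,0.01,0,0,0, 1,0,0,0,0,0,0]'; python3 -c "
from h import *;print(ctrl.get_obs()['wrist_torque'])"; python3 -m handwheel '[1,0,0,0.02,0,0,0, 1,0,0,0.02,0,0,0, 1,0,0,0,0,0,0]';python3 -m handwheel '[1,0,0,0.02,0,0,0, 1,0,0,0.02,0,0,0, 1,0,0,0,0,0,0]'; done | grep -E "pos|t_force|^\["
```

```text
[ 0.0008858  -0.00451446 -0.03859402]
ee_pos: [0.5105, 0.204, 0.0738]
contact_force: [-0.0, 0.5, -0.6]
[-0.07141481  0.0164672  -0.00091724]
ee_pos: [0.5108, 0.204, 0.0711]
contact_force: [-1.7, -0.8, 4.7]
ee_pos: [0.5108, 0.204, 0.069]
contact_force: [-3.2, -0.9, 12.3]
```

```bash
{ python3 -m handwheel '[1,0,0,0.02,0,0,0, 1,0,0,0,0,0,0]';python3 -m handwheel '[1,0,0,0.02,0,0,0, 1,0,0,0,0,0,0, 1,0,0,0,0,0,0]'; } | grep -E "pos|t_force|rot|gripper"
python3 - <<'E'
from h import *
im,D=ctrl.grab_frame("side")
cv2.imwrite("pics/s7.png",cv2.resize(im[120:210,175:295,::-1],(800,600),interpolation=cv2.INTER_CUBIC))
E
```

```text
ee_pos: [0.5108, 0.204, 0.0689]
ee_rot: [[0.873, 0.488, 0.0], [0.488, -0.873, -0.001], [-0.0, 0.001, -1.0]]
contact_force: [-7.7, -4.0, 28.6]
gripper_force: 65.1
ee_pos: [0.5108, 0.2041, 0.0688]
ee_rot: [[0.873, 0.488, 0.001], [0.488, -0.873, -0.001], [0.0, 0.001, -1.0]]
contact_force: [-13.9, -6.3, 44.8]
gripper_force: 66.7
```

View pics/s7.png

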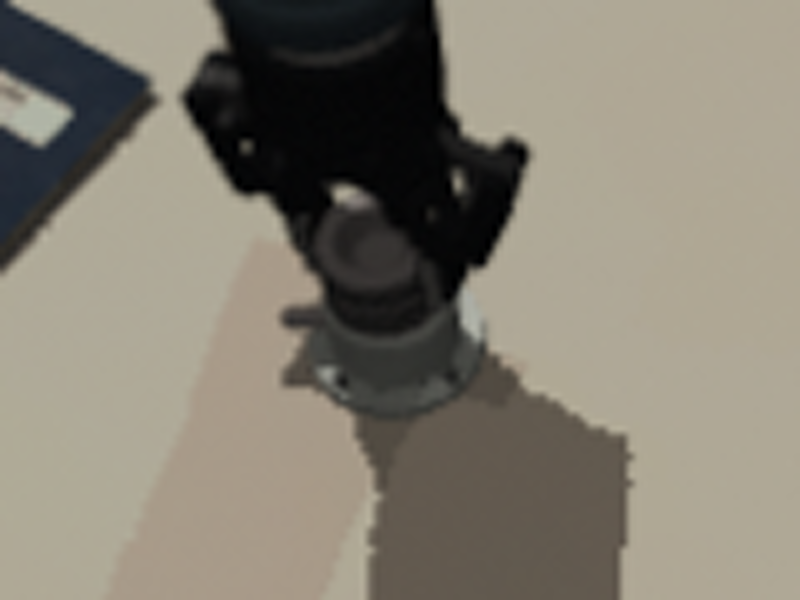

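The collar is down on the shoulder with the post inside its bore, at picture (370,260). It hit a hard stop 9.8 mm below pin contact, so it's home. I'll ease the push to about 28 N, settle and hand in.

```bash
python3 -m handwheel '[1,0,0,-0.02,0,0,0, 1,0,0,0,0,0,0, 1,0,0,0,0,0,0, 1,0,0,0,0,0,0]'
```

```text
time: 15.37
ee_pos: [0.5108, 0.2041, 0.0689]
ee_rot: [[0.873, 0.488, 0.001], [0.488, -0.873, -0.0], [0.0, 0.001, -1.0]]
contact_force: [-8.0, -4.1, 28.5]
width: 0.0468
gripper_force: 65.1
```

```bash
python3 -c "
from rig import ctrl;print(ctrl.sign_off())"
```

```text
the job is handed in; nothing more can be done
None
```

I handed the job in at about 15 s: the collar is keyed over the pins, home on the shoulder, and still gripped and pressed down with about 28 N; sign-off gave no verdict.

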